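# Crank coins into tube and tamp them

## Robot

A 6-joint arm with a two-finger parallel gripper is mounted at the origin on the work surface. World frame = base frame: x ahead of the robot, y to its left, z up, the work surface at z = 0. Lengths are in m, angles in rad, forces in N, time in s.
With the tool pointing down it reaches from about 0.4 to 0.825 m from the base axis. Payload 7 kg.
Tool frame: the origin (TCP) lies at the centre of the arm's flange, where the gripper is bolted on; the fingertips stand 178 mm ahead of it and the grasp point (between the pads) lies 159 mm ahead of it; z points along the fingers, y is the direction in which the jaws open and shut (so a half turn about z gives the same grasp; the last joint's range is limited). The gripper opens to 88 mm and grips with 3 to 60 N. Pads are 19 mm wide; open, the fingers measure 130 mm over their backs; the gripper's body (78 mm by 193 mm) begins 47 mm behind the grasp point.
Start: joints at [1.531, 0.359, 0.012, 0, -1.224, -0.288], TCP at [0.217, 0.639, 0.405] pointing down, gripper open.
Joint ranges: [-3.07, 3.07], [-1.43, 2.12], [-1.02, 1.25], [-3.03, 1.67], [-3.05, -0], [-3.03, 3.03]. Speed limits (rad/s): [2.39, 2.39, 3.01, 3.14, 3.14, 3.14].

## Interface

Orientations are given as [roll, pitch, yaw] about the fixed x, y, z axes, in that order (R = Rz(yaw) Ry(pitch) Rx(roll)).
In Python, from station import arm gives the robot as it stands.
- The arm moves only by the shell command python3 -m handwheel 'ROWS' [OPENING] [FORCE]. ROWS is JSON, a list of rows, each a list of 4 numbers: the shift along the world's x, y, z in cm, then the turn about the world's z in rad. In form: [[dx, dy, dz, yaw], ...]. A call has 1 to 20 rows; each row shifts and turns the commanded pose from where the row before left it; what a row does not reach is not made up. A row lasts 1/10 s, in which the tool goes at most 50 mm and 8.59 degrees, less where a joint would pass 70% of its speed; a pose out of reach is approached as far as the arm can. A call is refused whole if a number of a shift passes 5 or a number of a turn 0.15, either way. A call with a gripper value outside its range is refused whole. OPENING is the closure, from 0 (fully open) to 1 (shut), set as the call begins (- or left out, the last holds). The fingers move at their own pace and stop on an object; FORCE is the grip in N (left out, the last holds). Time passes only in rows, so rows that do not move let the fingers close. It gives the time, the measured TCP pose, the force and the opening at its end, in the units of the state.
- arm.get_state(): the state, without advancing time (a new reading comes with each control period).
- arm.grab_frame(name): name is "side" or "top" or "wrist"; returns a dict with "image" (400x640x3 uint8, red, green, blue), "depth" (400x640 float32, m along the optical axis (not along the pixel's ray), 0 where there is no reading), "vfov" (degrees; the focal length in pixels is half the picture's height over the tangent of half this angle, whatever the lens; pixels are square), "cx", "cy" (the principal point, pixels), "rvec" (rotation vector, rad) and "tvec" (3), from world to camera coordinates, as OpenCV has them. Camera axes: x right, y down, z forward; pixel columns grow to the right and rows downward; lengths in m; the calibration is good to about 2 mm. The wrist camera is an equidistant fisheye: a pixel r from the principal point sees the ray r / f radians off the axis. A picture is of the moment at which its call begins.
- arm.job_done(): hands the job in, once; it reports no verdict.
The state is a dict: "t": time; "q": joint angles; "qd": joint speeds; "joint_efforts": joint torques, N m; "eef_pos": TCP position; "ee_rot": TCP orientation; "force": force on the tool from outside, world axes, zero at the start; "moment": the same for the moment, N m; "width": finger opening in m.
Only numpy, scipy, OpenCV 4.12 (cv2) and the standard library are available. Lean on these libraries where they do the work, as an engineer would, in place of code of your own. Each camera call takes 0.05 s, during which the arm holds its last target.

## Task

Turn the crank of the hand coin counter clockwise, one coin to a turn, until all three coins have dropped from its dial into the clear tube, and stop with the crank hanging straight down so that an empty pocket stands over the tube. Then take the tamping rod from its stand, push the coins down the tube until they bottom out firmly, and stand the rod back upright in its stand, leaving the other things on the stall where they are.

Things in the scene. Friction and masses are not known exactly. Their poses are not given: they have to be found in the camera images.
- counter: Hand-cranked coin counter, fixed: grey base 180 x 160 mm, gear column 66 mm wide with its front face 60 mm before the origin, and on top a square 200 x 200 mm plate (190 to 198 mm above the table) overhanging the column and the crank. Origin: on the table under the dial's axis; +x from the crank side to the back, +y to the side where the clear tube hangs, z up. The crank side faces the robot.
- crank (a joint): Crank angle about its level shaft, rad, counted over all turns. 0 = arm hanging straight down (it starts within 0.5 of this). Positive = clockwise seen from the crank side, looking along the counter's +x: from down towards the counter's +y, then up. About 3 N at the grip; stays where left; no end stops. One turn moves the dial one pocket: positive, all coins are in after 3 turns, at 18.85.
- dial_center (a point): Centre of the dial on the bed (198 mm above the table): a flat grey disc, 7 mm high, with six round pockets on a 62 mm radius, hub cap 23 mm high. A fixed rim, 194 mm outside, 182 mm inside, top 16 mm above the bed, encloses it. At the start one empty pocket is at the tube; a positive crank turn moves it 60 degrees anticlockwise seen from above. Its axes do not turn: those of counter.
- crank_hub (a point): Fixed point on the crank's shaft axis, 110 mm above the table, 84 mm before the counter's origin, in the middle of the crank arm's 8 mm thickness. Axes as counter.
- grip_center (a point): Centre of the crank's grip: a dark wooden level roller, 23 mm diameter, 56 mm long, parallel to the shaft and 55 mm from its axis, spinning freely; this centre is 35 mm before crank_hub along the counter's -x. The plate above reaches to within 19 mm of it (seen from above), so over much of the circle an upright hand hits the plate: lean the hand outward some 35 degrees.
- follower (a joint): Depth of the black rubber follower (42 mm disc) in the clear tube, m: 0 = start, its top 24 mm below the bed; 0.045 = on the tube's bottom. It slides down against about 4.5 N of friction, stays where it is pushed, and carries the coins that drop on it.
- tube_mouth (a point): Centre of the tube's mouth, a 43.5 mm hole level with the bed (198 mm above the table), 62 mm from the dial's axis towards the counter's +y. The tube goes straight down, same bore. Three coins on the bottomed follower have their top 57 mm below this point. An empty pocket (43 mm) over it lets the rod in: crank from 10 degrees before to 30 past straight down after the 3 turns.
- rod_center (a point): Tamping rod, loose, about 90 g, standing upright in its stand: 146 mm long; this is its centre, half-way up (73 mm above the foot's end), z along the rod upwards. Aluminium foot 22 mm diameter, 12 mm high, shaft 14 mm; dark wooden handle 23 mm diameter from 86 to 140 mm above the foot's end.
- rod_foot (a point): Centre of the flat lower end of the tamping rod, z along the rod upwards.
- rod_stand_mouth (a point): Centre of the mouth of the rod's stand, a fixed wooden block 66 x 66 mm, 70 mm high, with an upright round hole 30 mm wide and 55 mm deep (floor 15 mm above the table). It may be on the left or the right; a like block holds the brush.
- brush_center (a point): Centre of a coin brush (108 mm long, 25 mm light wood handle, black bristles up) standing in the other wooden block. Leave alone.
- loupe_center (a point): Centre of a small folding loupe lying on the table, about 60 x 28 x 14 mm. Leave alone.
- capsule_box_center (a point): Centre of a small wooden box 62 x 62 x 26 mm with an encapsulated coin on top. Leave alone.
- coin1_center (a point): Centre of a crown-size coin, 38 mm diameter, 4 mm thick, 32 g, lying flat in a pocket of the dial at the start, number 1 to arrive over the tube when the crank is turned positive. All three look alike.
- coin2_center (a point): Centre of a crown-size coin, 38 mm diameter, 4 mm thick, 32 g, lying flat in a pocket of the dial at the start, number 2 to arrive over the tube when the crank is turned positive. All three look alike.
- coin3_center (a point): Centre of a crown-size coin, 38 mm diameter, 4 mm thick, 32 g, lying flat in a pocket of the dial at the start, number 3 to arrive over the tube when the crank is turned positive. All three look alike.
- coin1: The same coin's body; see its centre.
- coin2: The same coin's body; see its centre.
- coin3: The same coin's body; see its centre.
- rod: The tamping rod's body, origin at the foot's end; see rod_center.
Not all that is in view belongs to the job. Leave any pink or turquoise look-alike of the part that bears rod_stand_mouth alone.

How it is judged:
On the way, in this order (a step that is already met when the one before it is completed fails the run):
1. the three coins have dropped from the dial into the tube by three clockwise turns of the crank, and the crank hangs straight down again, within about 35 degrees (horizontal distance between each of coin1_center, coin2_center, coin3_center and tube_mouth below 0.008 m and z of each of coin1_center, coin2_center, coin3_center in the frame of tube_mouth below -0.003 m and z of grip_center in the frame of crank_hub below -0.045 m and value of joint crank above 18.2 rad), for 0.2 s.
2. the coins are pressed against the bottom of the tube with the rod (value of joint follower above 0.0435 m and (contact force between rod and coin1 above 6 N or contact force between rod and coin2 above 6 N or contact force between rod and coin3 above 6 N)), for 0.05 s.
At the end, for the whole second after the job is handed in: Follower on the tube's bottom (within 2 mm), all three coins flat on it (centres over 55.5 mm below the mouth, within 8 mm of its axis), crank hanging down (grip over 45 mm below the shaft); rod at rest in its stand, foot within 5 mm of the hole's floor and 9 mm of its axis, leaning under 0.17 rad (value of joint follower above 0.043 m and z of grip_center in the frame of crank_hub below -0.045 m and horizontal distance between each of coin1_center, coin2_center, coin3_center and tube_mouth below 0.008 m and z of each of coin1_center, coin2_center, coin3_center in the frame of tube_mouth below -0.0555 m and horizontal distance between rod_foot and rod_stand_mouth below 0.009 m and z of rod_foot in the frame of rod_stand_mouth below -0.05 m and angle between rod_foot's own z axis and vertical below 0.17 rad and linear speed of rod below 0.02 m/s); the robot touches nothing.
It fails at once if the brush is moved more than 40 mm (distance of brush_center from where it was at the start of the episode above 0.04 m).
It fails at once if the loupe is moved more than 40 mm (distance of loupe_center from where it was at the start of the episode above 0.04 m).
It fails at once if the capsule box is moved more than 40 mm (distance of capsule_box_center from where it was at the start of the episode above 0.04 m).
It also fails if it takes over 72 s, if anything falls off the work surface, if the arm or the gripper's body presses on something with over 40 N, if the wrist force passes 120 N, or if a joint passes its speed limit or range.

## Working session

There is one attempt and no reset: what is moved stays moved. The work goes in short steps, Python scripts to look and compute and a shell command to move; the robot and the scene stay as the last step left them, time stands still between calls to the robot, and variables do not carry over. Pictures are saved under pics/ and viewed, and the job is handed in when it is done.

```bash
ls -la; mkdir -p pics
cat > h.py <<'E'
import numpy as np,cv2,json
from station import arm
def cam(n,save=None):
    f=arm.grab_frame(n)
    if save: 
        cv2.imwrite(f'pics/{save}.png',cv2.cvtColor(f['image'],cv2.COLOR_RGB2BGR)); np.savez(f'pics/{save}.npz',**f)
    return f
def load(s): 
    d=np.load(f'pics/{s}.npz'); return {k:d[k] for k in d}
def foc(f): return 200/np.tan(np.radians(float(f['vfov']))/2)
def ray(f,u,v):
    R=cv2.Rodrigues(f['rvec'])[0]; F=foc(f)
    d=np.array([(u-f['cx'])/F,(v-f['cy'])/F,1.]); return -R.T@np.ravel(f['tvec']),R.T@d
def onz(f,u,v,z):
    o,d=ray(f,u,v); return o+d*(z-o[2])/d[2]
def pts(f):
    R=cv2.Rodrigues(f['rvec'])[0]; F=foc(f); D=f['depth']
    v,u=np.mgrid[:D.shape[0],:D.shape[1]]
    P=np.stack([(u-f['cx'])/F*D,(v-f['cy'])/F*D,D],-1)
    return (P-np.ravel(f['tvec']))@R
def proj(f,p):
    R=cv2.Rodrigues(f['rvec'])[0]; c=R@np.array(p)+np.ravel(f['tvec']); F=foc(f)
    return c[0]/c[2]*F+f['cx'],c[1]/c[2]*F+f['cy']
E
python3 - <<'E'
from h import *
for n in('side','top'):
    f=cam(n,n+'0'); print(n,f['vfov'],f['cx'],f['cy'],ray(f,320,200))
cam('wrist','wrist0')
s=arm.get_state(); print({k:np.round(v,3).tolist() for k,v in s.items()})
E
```

```text
total 12
drwxr-xr-x  3 agent agent 4096 Dec  7 14:28 .
drwxr-xr-x 23 root  root  4096 Dec  7 14:28 ..
drwxr-xr-x  2 agent agent 4096 Dec  7 14:28 pics
side 45.90164188888593 319.00333347028095 191.57297211938987 (array([ 0.07989257, -1.1147723 ,  1.01018496]), array([ 0.28013992,  0.73247696, -0.62074305]))
top 53.56969859453165 324.49124517622135 196.5135866334474 (array([ 3.26976361e-01, -9.28743112e-04,  1.12559734e+00]), array([ 0.16848791,  0.00697439, -0.98578351]))
{'t': 0.15, 'q': [1.531, 0.359, 0.011, -0.0, -1.224, -0.288], 'qd': [-0.001, -0.002, 0.001, 0.001, 0.0, 0.002], 'joint_efforts': [-0.001, -58.328, 29.329, 7.001, 0.009, -0.0], 'eef_pos': [0.217, 0.639, 0.404], 'ee_rot': [3.14, -0.0, -0.328], 'force': [-0.093, -0.325, -0.614], 'moment': [-0.02, -0.024, 0.048], 'width': 0.087}
```

View pics/side0.png

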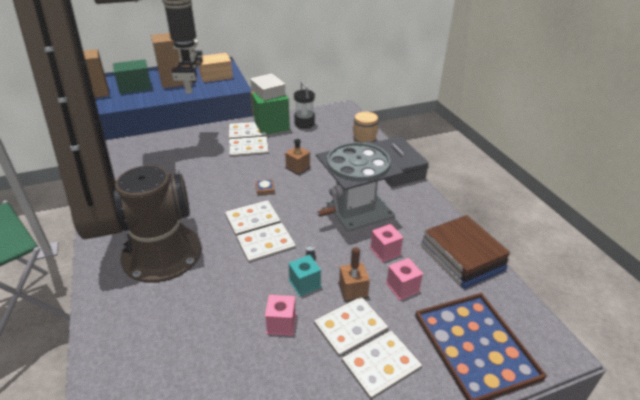

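View pics/top0.png

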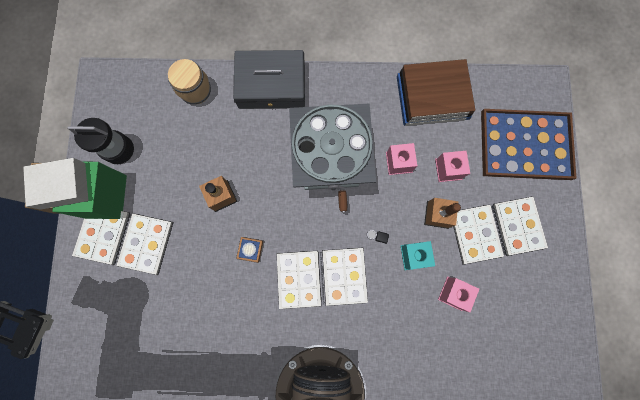

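View pics/wrist0.png

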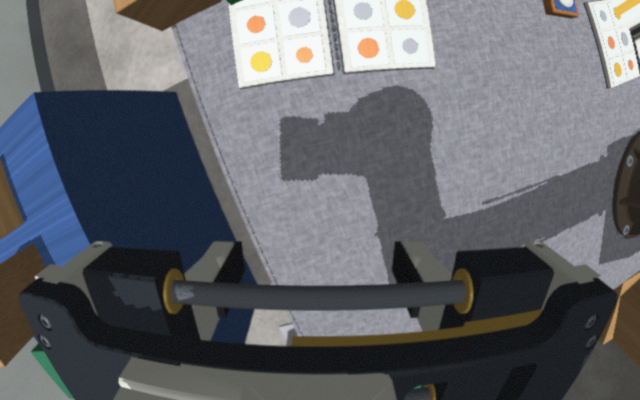

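Run:
```python
from h import *
s=cv2.imread('pics/side0.png');t=cv2.imread('pics/top0.png')
def c(im,u,v,w,h): return cv2.resize(im[v:v+h,u:u+w],(400,300),interpolation=cv2.INTER_CUBIC)
cv2.imwrite('pics/crop0.png',np.vstack([np.hstack([c(s,300,135,120,90),c(s,310,235,80,60)]),np.hstack([c(t,270,95,120,90),c(t,410,185,80,60)])]))
cv2.imwrite('pics/crop1.png',np.hstack([c(s,270,130,60,45),c(t,190,170,60,45)]))
```

```text
(no output)
```

View pics/crop0.png

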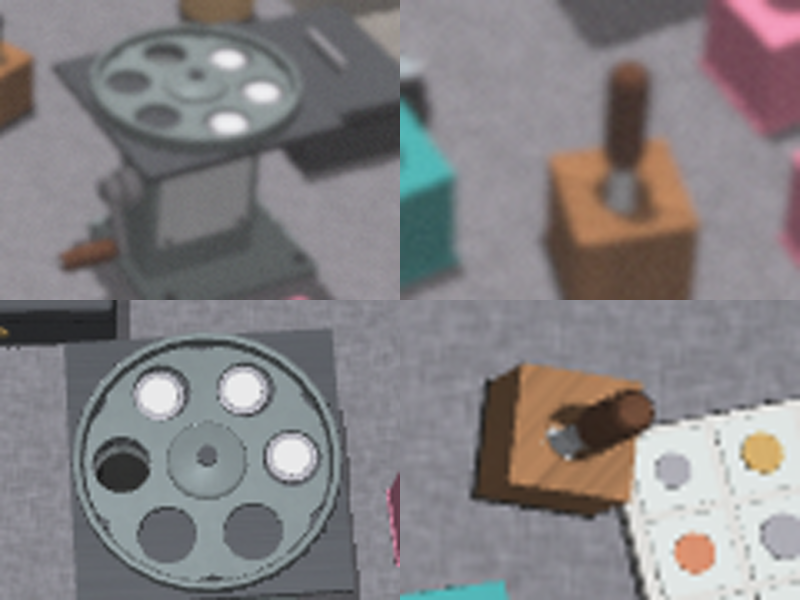

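View pics/crop1.png

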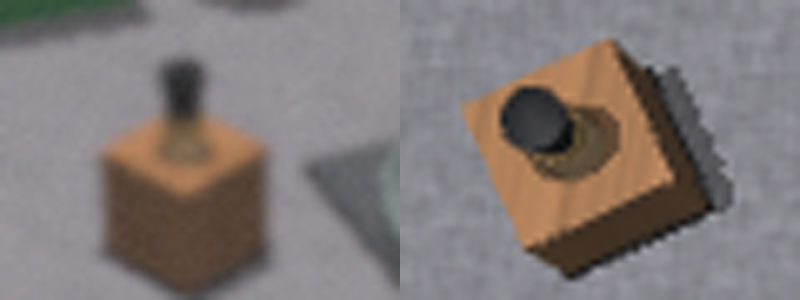

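The rod (dark wooden handle, grey shaft) is in the wooden block at top (440,212) and side (355,280). The block at top (215,190) holds the black-bristled brush, and the pink and turquoise blocks are look-alikes. The tube pocket is the dark one at top (307,145), and the grip is at (343,200).

Run:
```python
from h import *
f=load('top0');P=pts(f)
sub=P[90:215,270:400].reshape(-1,3)
def rect(m,lab):
    p=P[m][:,:2].astype(np.float32); r=cv2.minAreaRect(p); print(lab,len(p),r, 'mean z',P[m][:,2].mean())
U=np.zeros(P.shape[:2],bool);U[90:215,270:400]=1
z=P[...,2]
rect(U&(abs(z-.198)<.004),'plate'); rect(U&(abs(z-.214)<.003),'rim')
m=U&(abs(z-.214)<.003);
# circle fit of the rim points
q=P[m];A=np.c_[2*q[:,:2],np.ones(len(q))];b=(q[:,:2]**2).sum(1);x=np.linalg.lstsq(A,b,rcond=None)[0];print('rim circ',x[:2],np.sqrt(x[2]+x[0]**2+x[1]**2))
U[:]=0;U[193:213,330:356]=1
hsv=cv2.cvtColor(f['image'],cv2.COLOR_RGB2HSV)
m=U&(z>.03)&(z<.1)&(hsv[...,1]>80); q=P[m]; print('grip',len(q),q.min(0),q.max(0),q.mean(0)); rect(m,'grip')
vs,us=np.where(m);print(us.min(),us.max(),vs.min(),vs.max())
U[:]=0;U[195:230,420:465]=1
rect(U&(abs(z-.07)<.004),'block'); rect(U&(z>.135),'rodtop')
U[:]=0;U[170:215,195:240]=1
rect(U&(abs(z-.07)<.004),'brushblock')
for n in [(250,250)]: print(P[n[1],n[0]])
print(P[237,377],P[330,200])
```

```text
plate 2578 ((0.6249361038208008, -0.020513571798801422), (0.20210979878902435, 0.20028910040855408), 4.250678062438965) mean z 0.19834807893963974
rim 813 ((0.6241253614425659, -0.01997322589159012), (0.19018086791038513, 0.19111168384552002), 89.736083984375) mean z 0.21368479167159676
rim circ [ 0.62322191 -0.02005294] 0.07829532507036147
grip 135 [ 0.48062011 -0.06412427  0.06394321] [ 0.52757046 -0.04473181  0.07619388] [ 0.50381855 -0.05418643  0.07015509]
grip 135 ((0.5041035413742065, -0.05451289564371109), (0.04698130488395691, 0.019236989319324493), 0.3971417546272278) mean z 0.07015509430811875
339 346 193 210
block 416 ((0.4823344647884369, -0.32993921637535095), (0.06698600202798843, 0.06690765917301178), 81.56517028808594) mean z 0.06982086543791563
rodtop 98 ((0.4104829728603363, -0.16892358660697937), (0.021887898445129395, 0.37457096576690674), 23.086719512939453) mean z 0.22423910191493823
brushblock 438 ((0.5282319188117981, 0.2922215461730957), (0.06695791333913803, 0.06703142076730728), 26.542566299438477) mean z 0.07000028968587049
[0.37285881 0.19766859 0.02357186]
[ 0.41423473 -0.1546385   0.0116125 ] [0.15715118 0.32656573 0.0035603 ]
```

Run:
```python
from h import *
f=load('top0');P=pts(f);z=P[...,2]
hsv=cv2.cvtColor(f['image'],cv2.COLOR_RGB2HSV)
U=np.zeros(z.shape,bool);U[193:213,330:356]=1
m=U&(z>.03)&(z<.1)&(hsv[...,1]>80)
for v in range(193,213):
    q=P[v][m[v]]
    if len(q): print(v,len(q),q.mean(0).round(4),q[:,1].min().round(4),q[:,1].max().round(4),q[:,2].max().round(4))
# plate edges: y sides and x sides
U[:]=0;U[90:215,270:400]=1
m=U&(abs(z-.198)<.004);p=P[m].astype(np.float32)
print(cv2.boxPoints(cv2.minAreaRect(p[:,:2])))
# right plate edge regress: per row min y
for v in range(105,190,8):
    r=P[v][m[v]]; print(v, r[:,0].mean().round(4), r[:,1].min().round(4), r[:,1].max().round(4))
# rod handle
U[:]=0;U[195:230,425:465]=1
m=U&(z>.075)&(z<.18);q=P[m];print('rod',len(q),q[:,2].max())
for a in np.arange(.07,.18,.01):
    k=q[(q[:,2]>a)&(q[:,2]<a+.01)]
    if len(k): print(round(a,3),len(k),k.mean(0).round(4),k.min(0).round(4),k.max(0).round(4))
```

```text
193 7 [ 0.5272 -0.0528  0.0714] -0.0609 -0.0447 0.0733
194 7 [ 0.5243 -0.0527  0.0724] -0.0609 -0.0448 0.0759
195 7 [ 0.5219 -0.0529  0.0702] -0.061 -0.0448 0.0717
196 6 [ 0.5192 -0.0533  0.07  ] -0.0613 -0.0449 0.0741
197 7 [ 0.5163 -0.0528  0.0708] -0.0611 -0.0448 0.0762
198 8 [ 0.5136 -0.0542  0.071 ] -0.0641 -0.0449 0.0745
199 8 [ 0.511  -0.0543  0.0702] -0.0639 -0.0449 0.0725
200 8 [ 0.5082 -0.0543  0.0701] -0.0638 -0.045 0.0721
201 8 [ 0.5055 -0.0543  0.0703] -0.0639 -0.0451 0.0731
202 8 [ 0.5028 -0.0543  0.07  ] -0.0639 -0.045 0.0739
203 8 [ 0.5003 -0.0544  0.0686] -0.0639 -0.045 0.0716
204 8 [ 0.4974 -0.0544  0.0696] -0.064 -0.045 0.0726
205 8 [ 0.4945 -0.0543  0.0706] -0.0639 -0.045 0.0741
206 8 [ 0.4918 -0.0544  0.0701] -0.0641 -0.0451 0.0755
207 8 [ 0.4892 -0.0544  0.0693] -0.064 -0.0451 0.074
208 7 [ 0.4863 -0.0557  0.0704] -0.0638 -0.0478 0.0743
209 7 [ 0.4837 -0.0558  0.0697] -0.0639 -0.0478 0.072
210 7 [ 0.4812 -0.0558  0.0684] -0.0639 -0.0478 0.0723Traceback (most recent call last):
  File "<stdin>", line 12, in <module>
cv2.error: OpenCV(4.12.0) /io/opencv/modules/imgproc/src/convhull.cpp:143: error: (-215:Assertion failed) total >= 0 && (depth == CV_32F || depth == CV_32S) in function 'convexHull'
```

Run:
```python
from h import *
f=load('top0');P=pts(f).astype(np.float32);z=P[...,2]
U=np.zeros(z.shape,bool)
U[90:215,270:400]=1
m=U&(abs(z-.198)<.004);p=np.ascontiguousarray(P[m][:,:2])
print(cv2.boxPoints(cv2.minAreaRect(p)))
U[:]=0;U[195:230,425:465]=1
m=U&(z>.075)&(z<.18);q=P[m];print('rod',len(q),q[:,2].max())
for a in np.arange(.07,.18,.01):
    k=q[(q[:,2]>a)&(q[:,2]<a+.01)]
    if len(k): print(round(a,3),len(k),k.mean(0).round(4),k.min(0).round(4),k.max(0).round(4))
# side view rod
f=load('side0');P=pts(f);z=P[...,2]
U[:]=0;U[235:295,335:375]=1
q=P[U&(z>.075)&(z<.18)];print('rod side')
for a in np.arange(.07,.18,.01):
    k=q[(q[:,2]>a)&(q[:,2]<a+.01)]
    if len(k): print(round(a,3),len(k),k.mean(0).round(4))
U[:]=0;U[200:220,315:340]=1
q=P[U&(z>.03)&(P[...,0]<.54)];print('grip side',len(q),q.mean(0),q.min(0),q.max(0))
c=np.array([.6249,-.0205])
# all obstacles above 20mm near the counter front
f=load('top0');P=pts(f);z=P[...,2]
print('max z in front area', z[190:240,280:400].max())
```

```text
[[ 0.51673645  0.07186529]
 [ 0.53158194 -0.12787287]
 [ 0.73313576 -0.11289243]
 [ 0.71829027  0.08684573]]
rod 138 0.16501264
0.07 6 [ 0.4745 -0.3188  0.0774] [ 0.4591 -0.326   0.0761] [ 0.4837 -0.2958  0.0789]
0.08 3 [ 0.4755 -0.3271  0.0839] [ 0.4747 -0.3288  0.0827] [ 0.4771 -0.3259  0.0851]
0.1 10 [ 0.4759 -0.3247  0.1034] [ 0.469  -0.333   0.1001] [ 0.488  -0.3202  0.108 ]
0.11 13 [ 0.4777 -0.3229  0.115 ] [ 0.4698 -0.3281  0.1105] [ 0.4884 -0.3197  0.1196]
0.12 10 [ 0.4746 -0.3247  0.1254] [ 0.4689 -0.3334  0.1203] [ 0.4838 -0.3204  0.1289]
0.13 10 [ 0.4779 -0.3221  0.1341] [ 0.4698 -0.3247  0.1302] [ 0.4881 -0.3198  0.1379]
0.14 17 [ 0.4757 -0.3238  0.1454] [ 0.4686 -0.3317  0.1405] [ 0.4883 -0.3188  0.1498]
0.15 42 [ 0.4785 -0.3295  0.1565] [ 0.4696 -0.3428  0.1501] [ 0.49   -0.3209  0.16  ]
0.16 27 [ 0.4805 -0.3305  0.1618] [ 0.4717 -0.3374  0.1601] [ 0.4866 -0.3226  0.165 ]
rod side
0.07 8 [ 0.4762 -0.3358  0.0775]
0.08 15 [ 0.4777 -0.3353  0.085 ]
0.09 8 [ 0.4786 -0.3387  0.0958]
0.1 23 [ 0.4746 -0.3383  0.1054]
0.11 24 [ 0.4768 -0.3381  0.1142]
0.12 25 [ 0.4756 -0.3383  0.1251]
0.13 24 [ 0.4765 -0.3394  0.1353]
0.14 25 [ 0.4774 -0.3386  0.1452]
0.15 41 [ 0.4783 -0.335   0.1559]
0.16 15 [ 0.4771 -0.3338  0.1612]
grip side 141 [ 0.50587508 -0.06637998  0.07377635] [ 0.07989257 -1.1147723   0.0528256 ] [ 0.5399003  -0.03847646  1.01018496]
max z in front area 1.1255973395000127
```

```bash
python3 - <<'E'
from h import *
f=load('wrist0');R=cv2.Rodrigues(f['rvec'])[0];c=-R.T@np.ravel(f['tvec']);s=arm.get_state()
from scipy.spatial.transform import Rotation as Ro
T=Ro.from_euler('xyz',s['ee_rot']).as_matrix();print('cam in tool',T.T@(c-s['eef_pos']), 'axis',T.T@R[2],'imgx',T.T@R[0])
E
python3 -m handwheel '[[1.5,-3.9,0,0.02],[1.5,-3.9,0,0.02],[1.5,-3.9,0,0.02],[1.5,-3.9,0,0.02],[1.5,-3.9,0,0.02],[1.5,-3.9,0,0.02],[1.5,-3.9,0,0.02],[1.5,-3.9,0,0.02],[1.5,-3.9,0,0.03],[1.5,-3.9,0,0.03],[1.5,-3.9,0,0.02],[1.5,-3.9,0,0.02],[1.5,-3.9,0,0.02],[1.5,-3.9,0,0.02],[1.5,-3.9,0,0.02],[1.5,-3.9,0,0.02],[1.5,-3.9,0,0.02],[1.2,-3.2,0,0.04]]' 0 25
```

```text
cam in tool [0.08346391 0.00038917 0.01875346] axis [-3.09684346e-01  8.58409789e-05  9.50839418e-01] imgx [6.32862359e-04 9.99999793e-01 1.15841437e-04]
t: 1.95
eef_pos: [0.4846, -0.0581, 0.4046]
ee_rot: [3.142, 0.0, 0.072]
force: [0.1, 0.4, 0.2]
width: 0.0875
```

Run:
```python
from h import *
f=cam('wrist','wrist1');cam('side','side1')
print(np.round(arm.get_state()['q'],3))
```

```text
[ 0.283  0.049 -0.387  0.    -1.136  1.357]
```

View pics/wrist1.png

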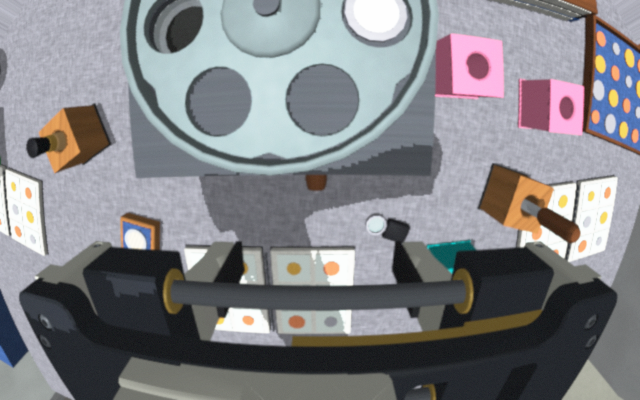

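View pics/side1.png

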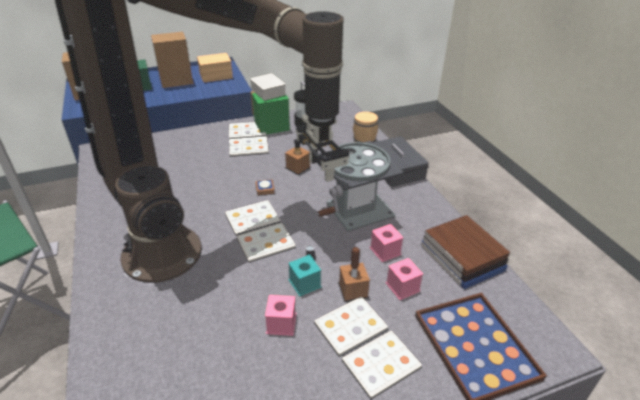

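```bash
python3 -m handwheel '[[0,0,0,-0.15],[0,0,0,-0.15],[0,0,0,-0.15],[0,0,0,-0.15],[0,0,0,-0.15],[0,0,0,-0.15],[0,0,0,-0.15],[0,0,0,-0.15],[0,0,0,-0.15],[0,0,0,-0.15],[0,0,0,-0.15],[0,0,0,-0.15],[0,0,0,-0.15],[0,0,0,-0.15],[0,0,0,-0.15],[0,0,0,-0.15],[0,0,0,-0.15],[0,0,0,-0.15],[0,0,0,-0.15],[0,0,0,-0.15]]' 0
python3 -m handwheel '[[0,0.2,-3,-0.14],[0,0,-4,0],[0,0,-4,0],[0,0,-3,0],[0,0,-2,0]]' 0
```

```text
t: 4.05
eef_pos: [0.484, -0.0555, 0.4046]
ee_rot: [3.141, -0.0, -2.934]
force: [-0.4, 0.2, -0.8]
width: 0.0877
t: 4.55
eef_pos: [0.4833, -0.0536, 0.2425]
ee_rot: [-3.141, -0.003, -3.068]
force: [0.1, -0.1, 0.1]
width: 0.0878
```

Run:
```python
from h import *
cam('side','side2');cam('top','top2')
i=cv2.imread('pics/side2.png')[120:240,260:420];j=cv2.imread('pics/top2.png')[100:220,260:420]
cv2.imwrite('pics/c2.png',np.vstack([cv2.resize(k,(400,300),interpolation=2) for k in(i,j)]))
```

```text
(no output)
```

View pics/c2.png

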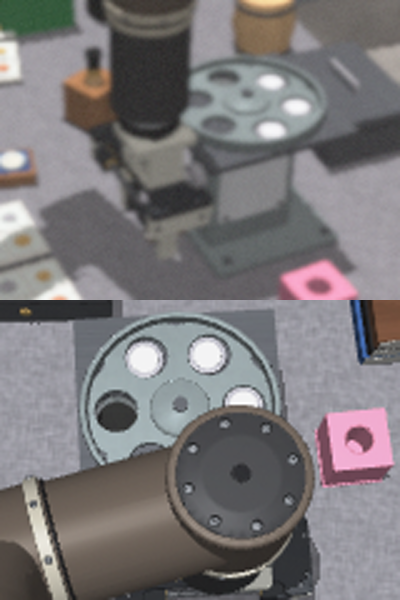

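```bash
python3 -m handwheel '[[0,-0.2,-0.8,0],[0,0,-0.8,0],[0,0,-0.6,0],[0,0,0,0]]' 0
python3 -m handwheel '[[0,0,0,0],[0,0,0,0],[0,0,0,0],[0,0,0,0],[0,0,0,0],[0,0,0,0]]' 0.9 25
python3 -c "
from h import *
s=arm.get_state();print({k:np.round(s[k],4).tolist() for k in('eef_pos','ee_rot','force','moment','width','q')})"
```

```text
t: 5.05
eef_pos: [0.4842, -0.056, 0.2224]
ee_rot: [3.142, -0.0, -3.068]
force: [0.3, -0.6, -0.8]
width: 0.088
t: 5.65
eef_pos: [0.4843, -0.056, 0.2227]
ee_rot: [3.142, 0.0, -3.068]
force: [-0.3, -0.0, -0.3]
width: 0.0451
{'eef_pos': [0.4843, -0.056, 0.2227], 'ee_rot': [3.1416, 0.0001, -3.0678], 'force': [-0.3327, -0.0411, -0.3244], 'moment': [0.0664, -0.1597, 0.0266], 'width': 0.0451, 'q': [0.2893, 0.258, -0.6238, 0.0, -0.6889, -1.7862]}
```

```bash
python3 -m handwheel '[[0,0,0,0],[0,0,0,0],[0,0,0,0],[0,0,0,0],[0,0,0,0]]' 0.9 25
python3 -c "
from h import *
s=arm.get_state();print({k:np.round(s[k],4).tolist() for k in('eef_pos','force','moment','width')})"
```

```text
t: 6.15
eef_pos: [0.4843, -0.056, 0.2226]
ee_rot: [-3.142, -0.0, -3.068]
force: [0.4, -1.0, 0.8]
width: 0.0218
{'eef_pos': [0.4843, -0.056, 0.2226], 'force': [0.4336, -1.0301, 0.7588], 'moment': [-0.1823, -0.158, -0.024], 'width': 0.0218}
```

Run:
```python
import numpy as np
def rows(p):
    p=np.radians(p);y=5.5*np.sin(p);z=-5.5*np.cos(p)
    W=np.round(np.c_[-.0741*y,.9972*y,z],2); return np.round(np.diff(W,axis=0),2).tolist()
print(rows(np.array([-27.4,-18,-9,0])))
print([r+[0] for r in rows(np.arange(0,181,10))])
print([r+[0] for r in rows(np.arange(180,361,10))])
```

```text
[[-0.06, 0.83, -0.35], [-0.07, 0.83, -0.2], [-0.06, 0.86, -0.07]]
[[-0.07, 0.95, 0.08, 0], [-0.07, 0.93, 0.25, 0], [-0.06, 0.86, 0.41, 0], [-0.06, 0.79, 0.55, 0], [-0.05, 0.67, 0.67, 0], [-0.04, 0.55, 0.79, 0], [-0.03, 0.4, 0.87, 0], [-0.02, 0.25, 0.92, 0], [-0.01, 0.08, 0.96, 0], [0.01, -0.08, 0.96, 0], [0.02, -0.25, 0.92, 0], [0.03, -0.4, 0.87, 0], [0.04, -0.55, 0.79, 0], [0.05, -0.67, 0.67, 0], [0.06, -0.79, 0.55, 0], [0.06, -0.86, 0.41, 0], [0.07, -0.93, 0.25, 0], [0.07, -0.95, 0.08, 0]]
[[0.07, -0.95, -0.08, 0], [0.07, -0.93, -0.25, 0], [0.06, -0.86, -0.41, 0], [0.06, -0.79, -0.55, 0], [0.05, -0.67, -0.67, 0], [0.04, -0.55, -0.79, 0], [0.03, -0.4, -0.87, 0], [0.02, -0.25, -0.92, 0], [0.01, -0.08, -0.96, 0], [-0.01, 0.08, -0.96, 0], [-0.02, 0.25, -0.92, 0], [-0.03, 0.4, -0.87, 0], [-0.04, 0.55, -0.79, 0], [-0.05, 0.67, -0.67, 0], [-0.06, 0.79, -0.55, 0], [-0.06, 0.86, -0.41, 0], [-0.07, 0.93, -0.25, 0], [-0.07, 0.95, -0.08, 0]]
```

```bash
python3 -m handwheel '[[-0.06,0.83,-0.4,0],[-0.07,0.83,-0.3,0],[-0.06,0.86,-0.12,0],[0,0,0,0],[0,0,0,0]]'
python3 -c "
from h import *
s=arm.get_state();print({k:np.round(s[k],4).tolist() for k in('eef_pos','force','moment','width')})"
```

```text
t: 6.65
eef_pos: [0.4827, -0.0299, 0.2153]
ee_rot: [3.141, 0.001, -3.067]
force: [-5.3, 2.2, 13.0]
width: 0.0221
{'eef_pos': [0.4827, -0.0299, 0.2153], 'force': [-5.3118, 2.2484, 12.9764], 'moment': [0.6702, 1.2148, 0.0342], 'width': 0.0221}
```

```bash
python3 -m handwheel '[[0,0,0.1,0],[-0.07,0.95,0.08,0],[-0.07,0.93,0.25,0],[-0.06,0.86,0.41,0],[-0.06,0.79,0.55,0],[-0.05,0.67,0.67,0],[-0.04,0.55,0.79,0],[-0.03,0.4,0.87,0],[-0.02,0.25,0.92,0],[-0.01,0.08,0.96,0]]'
python3 -c "
from h import *
s=arm.get_state();print({k:np.round(s[k],4).tolist() for k in('eef_pos','force','moment','width')})"
```

```text
t: 7.65
eef_pos: [0.4783, 0.0244, 0.2704]
ee_rot: [-3.141, -0.0, -3.067]
force: [3.8, -4.2, -3.8]
width: 0.0219
{'eef_pos': [0.4783, 0.0244, 0.2704], 'force': [3.7941, -4.2385, -3.7805], 'moment': [-1.6023, -1.5095, -0.0916], 'width': 0.0219}
```

```bash
python3 -m handwheel '[[0.01,-0.08,0.96,0],[0.02,-0.25,0.92,0],[0.03,-0.4,0.87,0],[0.04,-0.55,0.79,0],[0.05,-0.67,0.67,0],[0.06,-0.79,0.55,0],[0.06,-0.86,0.41,0],[0.07,-0.93,0.25,0],[0.07,-0.95,0.08,0]]'
python3 -c "
from h import *
s=arm.get_state();print({k:np.round(s[k],4).tolist() for k in('eef_pos','force','moment','width')})
cam('side','side3');cam('top','top3')
i=cv2.imread('pics/side3.png')[120:240,260:420];j=cv2.imread('pics/top3.png')[80:200,260:420]
cv2.imwrite('pics/c3.png',np.vstack([cv2.resize(k,(400,300),interpolation=2) for k in(i,j)]))
"
```

```text
t: 8.55
eef_pos: [0.4824, -0.0316, 0.3262]
ee_rot: [-3.142, 0.001, -3.068]
force: [-2.5, 1.2, 3.8]
width: 0.022
{'eef_pos': [0.4824, -0.0316, 0.3262], 'force': [-2.4745, 1.1595, 3.8324], 'moment': [0.8598, 0.5976, -0.0086], 'width': 0.022}
```

View pics/c3.png

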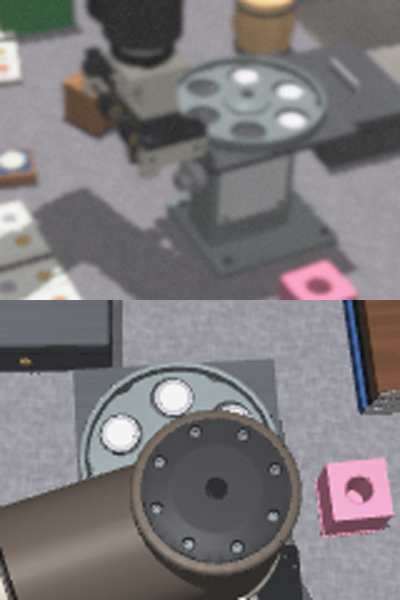

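Turning works: the dial has advanced by half a pocket, and forces at the grip are small.

```bash
python3 -m handwheel '[[0.07,-0.95,-0.08,0],[0.07,-0.93,-0.25,0],[0.06,-0.86,-0.41,0],[0.06,-0.79,-0.55,0],[0.05,-0.67,-0.67,0],[0.04,-0.55,-0.79,0],[0.03,-0.4,-0.87,0],[0.02,-0.25,-0.92,0],[0.01,-0.08,-0.96,0]]'
python3 -m handwheel '[[-0.01,0.08,-0.96,0],[-0.02,0.25,-0.92,0],[-0.03,0.4,-0.87,0],[-0.04,0.55,-0.79,0],[-0.05,0.67,-0.67,0],[-0.06,0.79,-0.55,0],[-0.06,0.86,-0.41,0],[-0.07,0.93,-0.25,0],[-0.07,0.95,-0.08,0],[0,0,0,0]]'
python3 -c "
from h import *
s=arm.get_state();print({k:np.round(s[k],4).tolist() for k in('eef_pos','force','moment','width')})
cam('side','side4');cam('top','top4')
i=cv2.imread('pics/side4.png')[120:240,260:420];j=cv2.imread('pics/top4.png')[80:200,260:420]
cv2.imwrite('pics/c4.png',np.vstack([cv2.resize(k,(400,300),interpolation=2) for k in(i,j)]))
"
```

```text
t: 9.55
eef_pos: [0.4866, -0.0857, 0.2695]
ee_rot: [3.141, -0.0, -3.068]
force: [-0.1, 1.6, 2.0]
width: 0.0221
t: 10.55
eef_pos: [0.4826, -0.0296, 0.2157]
ee_rot: [-3.141, 0.001, -3.066]
force: [-2.0, 1.9, 9.4]
width: 0.0219
{'eef_pos': [0.4826, -0.0296, 0.2157], 'force': [-2.0024, 1.9034, 9.3833], 'moment': [0.7132, 0.6292, -0.0064], 'width': 0.0219}
```

View pics/c4.png

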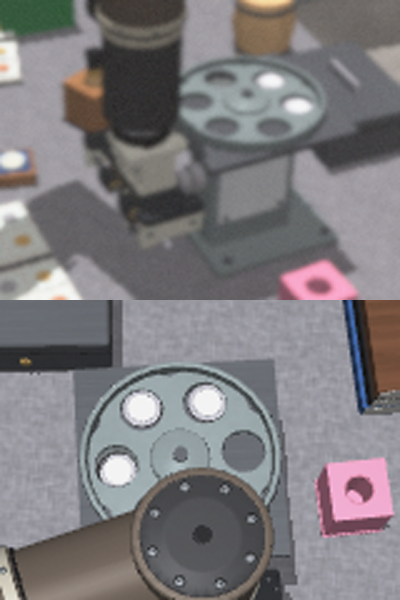

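```bash
python3 -m handwheel '[[-0.07,0.95,0.13,0],[-0.07,0.93,0.25,0],[-0.06,0.86,0.41,0],[-0.06,0.79,0.55,0],[-0.05,0.67,0.67,0],[-0.04,0.55,0.79,0],[-0.03,0.4,0.87,0],[-0.02,0.25,0.92,0],[-0.01,0.08,0.96,0],[0.01,-0.08,0.96,0],[0.02,-0.25,0.92,0],[0.03,-0.4,0.87,0],[0.04,-0.55,0.79,0],[0.05,-0.67,0.67,0],[0.06,-0.79,0.55,0],[0.06,-0.86,0.41,0],[0.07,-0.93,0.25,0],[0.07,-0.95,0.08,0]]'
python3 -m handwheel '[[0.07,-0.95,-0.08,0],[0.07,-0.93,-0.25,0],[0.06,-0.86,-0.41,0],[0.06,-0.79,-0.55,0],[0.05,-0.67,-0.67,0],[0.04,-0.55,-0.79,0],[0.03,-0.4,-0.87,0],[0.02,-0.25,-0.92,0],[0.01,-0.08,-0.96,0],[-0.01,0.08,-0.96,0],[-0.02,0.25,-0.92,0],[-0.03,0.4,-0.87,0],[-0.04,0.55,-0.79,0],[-0.05,0.67,-0.67,0],[-0.06,0.79,-0.55,0],[-0.06,0.86,-0.41,0],[-0.07,0.93,-0.25,0],[-0.07,0.95,-0.08,0],[0,0,0,0]]'
python3 -c "
from h import *
s=arm.get_state();print({k:np.round(s[k],4).tolist() for k in('eef_pos','force','moment','width')})
cam('side','side5');cam('top','top5')
i=cv2.imread('pics/side5.png')[120:240,260:420];j=cv2.imread('pics/top5.png')[80:200,260:420]
cv2.imwrite('pics/c5.png',np.vstack([cv2.resize(k,(400,300),interpolation=2) for k in(i,j)]))
"
```

```text
t: 12.45
eef_pos: [0.4824, -0.0317, 0.3264]
ee_rot: [3.142, 0.0, -3.068]
force: [-0.5, 2.4, 0.9]
width: 0.0222
t: 14.35
eef_pos: [0.4825, -0.0295, 0.216]
ee_rot: [3.142, 0.0, -3.067]
force: [-0.0, 1.4, 5.5]
width: 0.0222
{'eef_pos': [0.4825, -0.0295, 0.216], 'force': [-0.0195, 1.4376, 5.4728], 'moment': [0.756, 0.0629, 0.0305], 'width': 0.0222}
```

View pics/c5.png

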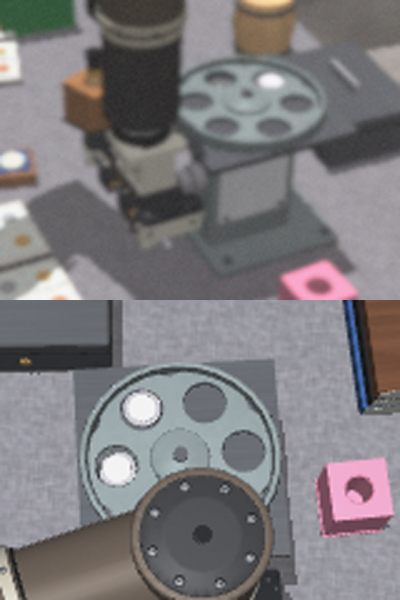

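Two coins are in. Now the third turn.

```bash
python3 -m handwheel '[[-0.07,0.95,0.11,0],[-0.07,0.93,0.25,0],[-0.06,0.86,0.41,0],[-0.06,0.79,0.55,0],[-0.05,0.67,0.67,0],[-0.04,0.55,0.79,0],[-0.03,0.4,0.87,0],[-0.02,0.25,0.92,0],[-0.01,0.08,0.96,0],[0.01,-0.08,0.96,0],[0.02,-0.25,0.92,0],[0.03,-0.4,0.87,0],[0.04,-0.55,0.79,0],[0.05,-0.67,0.67,0],[0.06,-0.79,0.55,0],[0.06,-0.86,0.41,0],[0.07,-0.93,0.25,0],[0.07,-0.95,0.08,0]]'
python3 -m handwheel '[[0.07,-0.95,-0.08,0],[0.07,-0.93,-0.25,0],[0.06,-0.86,-0.41,0],[0.06,-0.79,-0.55,0],[0.05,-0.67,-0.67,0],[0.04,-0.55,-0.79,0],[0.03,-0.4,-0.87,0],[0.02,-0.25,-0.92,0],[0.01,-0.08,-0.96,0],[-0.01,0.08,-0.96,0],[-0.02,0.25,-0.92,0],[-0.03,0.4,-0.87,0],[-0.04,0.55,-0.79,0],[-0.05,0.67,-0.67,0],[-0.06,0.79,-0.55,0],[-0.06,0.86,-0.41,0],[-0.07,0.93,-0.25,0],[-0.07,0.95,-0.08,0],[0,0,0,0],[0,0,0,0]]'
python3 -c "
from h import *
s=arm.get_state();print({k:np.round(s[k],4).tolist() for k in('eef_pos','force','moment','width')})
cam('side','side6');f=cam('top','top6')
i=cv2.imread('pics/side6.png')[120:240,260:420];j=cv2.imread('pics/top6.png')[80:200,260:420]
cv2.imwrite('pics/c6.png',np.vstack([cv2.resize(k,(400,300),interpolation=2) for k in(i,j)]))
# pocket: bright disc and dial pocket centre
P=pts(f);z=P[...,2];
m=np.zeros(z.shape,bool);m[130:165,290:325]=1
q=P[m&(z<.196)&(z>.15)];print(len(q),q.mean(0),q.min(0),q.max(0),np.percentile(q[:,2],[10,50,90]))
"
```

```text
t: 16.25
eef_pos: [0.4824, -0.0314, 0.3265]
ee_rot: [3.141, 0.0, -3.068]
force: [1.2, 3.3, -1.5]
width: 0.0222
t: 18.25
eef_pos: [0.4824, -0.0302, 0.2163]
ee_rot: [3.141, 0.0, -3.067]
force: [0.7, 2.1, 1.0]
width: 0.0218
{'eef_pos': [0.4824, -0.0302, 0.2163], 'force': [0.7383, 2.0954, 0.9852], 'moment': [0.8688, -0.4534, 0.0901], 'width': 0.0218}
228 [0.62111453 0.04391192 0.18528415] [0.57325927 0.02236875 0.16802519] [0.659419   0.08192421 0.1959974 ] [0.18022915 0.18582634 0.18883332]
```

View pics/c6.png

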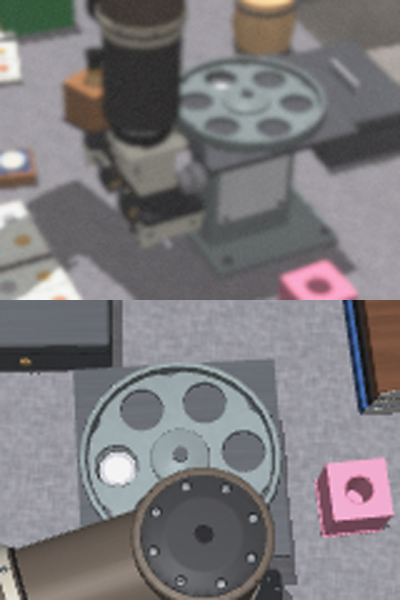

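```bash
python3 -m handwheel '[[0,0,0,0],[0,0,0,0],[0,0,0,0],[0,0,0,0],[0,0,0,0],[0,0,0,0],[0,0,0,0]]' 0
python3 -m handwheel '[[0,0,1,0],[0,0,2.5,0],[0,0,3.5,0],[0,0,4,0],[0,0,4,0],[0,-2,0,0],[0,-4,0,0],[0,-4,0,0],[0,-4,0,0],[0,-4,0,0],[0,-4,0,0],[0,-4,0,0],[-0.3,-3,0,0],[0,-1,0,0],[0,0,0,0]]'
python3 -c "
from h import *
cam('wrist','wrist7')
cam('side','side7');f=cam('top','top7')
j=cv2.imread('pics/top7.png')[80:230,260:460]
cv2.imwrite('pics/c7.png',cv2.resize(j,(800,600),interpolation=2))
"
```

```text
t: 19.05
eef_pos: [0.4824, -0.0308, 0.2162]
ee_rot: [-3.142, -0.0, -3.068]
force: [-0.7, -0.1, 0.1]
width: 0.0725
t: 20.55
eef_pos: [0.479, -0.3319, 0.3665]
ee_rot: [3.142, -0.0, -3.07]
force: [0.2, 0.3, 0.4]
width: 0.0876
```

View pics/wrist7.png

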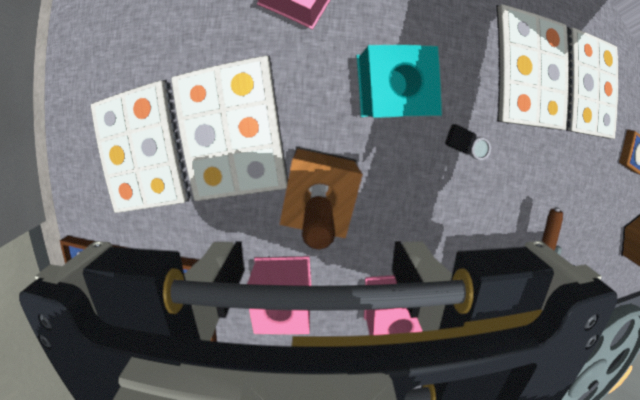

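View pics/c7.png

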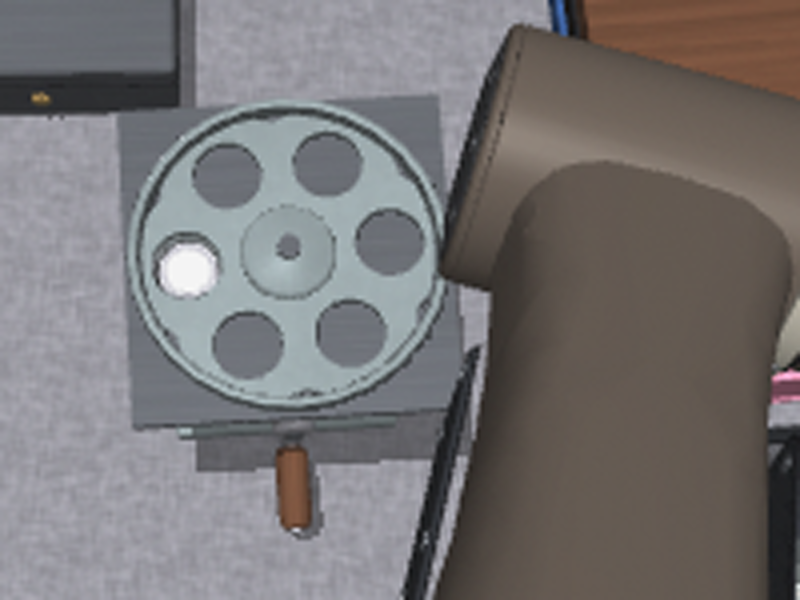

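View pics/side7.png

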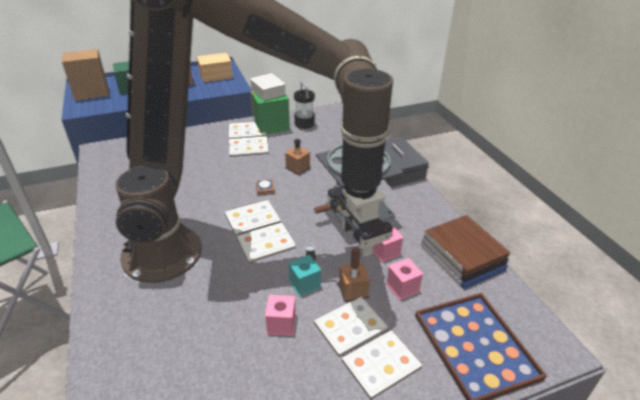

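Run:
```python
from h import *
f=load('wrist7');R=cv2.Rodrigues(f['rvec'])[0];F=foc(f)
o=-R.T@np.ravel(f['tvec'])
def wr(u,v,z):
    d=np.array([u-f['cx'],v-f['cy']]);r=np.hypot(*d);th=r/F
    c=np.r_[np.sin(th)*d/r,np.cos(th)];d=R.T@c;return o+d*(z-o[2])/d[2]
print(wr(318,237,.161),wr(320,192,.07))
```

```text
[ 0.47849412 -0.33169326  0.161     ] [ 0.47346742 -0.33003817  0.07      ]
```

```bash
python3 -m handwheel '[[0,0.05,-2,0],[0,0,-2.5,0],[0,0,-2,0],[0,0,-1.5,0],[0,0,0,0]]' 0.45 45
python3 -m handwheel '[[0,0,0,0],[0,0,0,0],[0,0,0,0],[0,0,0,0],[0,0,0,0],[0,0,0,0]]' 0.95 45
python3 -c "
from h import *
cam('wrist','wrist8')
s=arm.get_state();print({k:np.round(s[k],4).tolist() for k in('eef_pos','force','moment','width')})"
```

```text
t: 21.2
eef_pos: [0.479, -0.3288, 0.2846]
ee_rot: [3.14, -0.003, -3.067]
force: [-0.2, -0.4, 0.1]
width: 0.0533
t: 21.8
eef_pos: [0.4797, -0.3303, 0.2871]
ee_rot: [-3.141, 0.001, -3.068]
force: [-0.2, 2.9, 6.0]
width: 0.0224
{'eef_pos': [0.4797, -0.3303, 0.2871], 'force': [0.2721, 3.9004, 6.1273], 'moment': [1.0737, -0.0093, -0.0437], 'width': 0.0222}
```

View pics/wrist8.png

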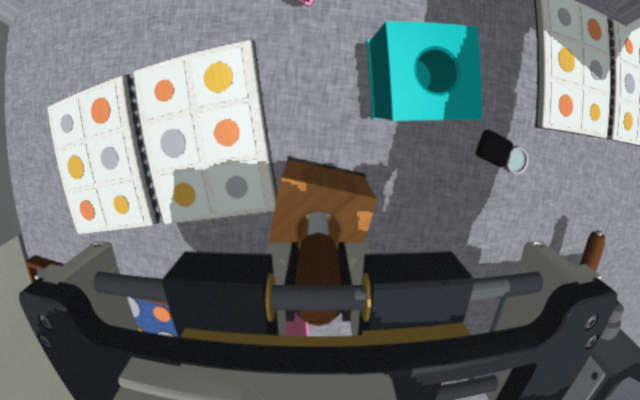

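```bash
python3 -m handwheel '[[0,0,1,0],[0,0,3,0],[0,0,4,0],[0,0,4.5,0],[0,0,4.5,0],[0,0,4,0],[0,0,1.7,0],[0,0,0,0],[0,0,0,0]]'
python3 -c "
from h import *
cam('side','side9')
s=arm.get_state();print({k:np.round(s[k],4).tolist() for k in('eef_pos','force','moment','width','q')})"
```

```text
t: 22.75
eef_pos: [0.479, -0.3302, 0.5131]
ee_rot: [3.141, 0.0, -3.068]
force: [-0.9, -0.5, -2.3]
width: 0.0222
{'eef_pos': [0.4791, -0.3301, 0.5122], 'force': [-0.5784, -0.0503, -1.4483], 'moment': [0.0329, -0.1612, -0.0749], 'width': 0.0222, 'q': [-0.2676, 0.1555, -0.0198, -0.0006, -1.3972, -1.2295]}
```

View pics/side9.png

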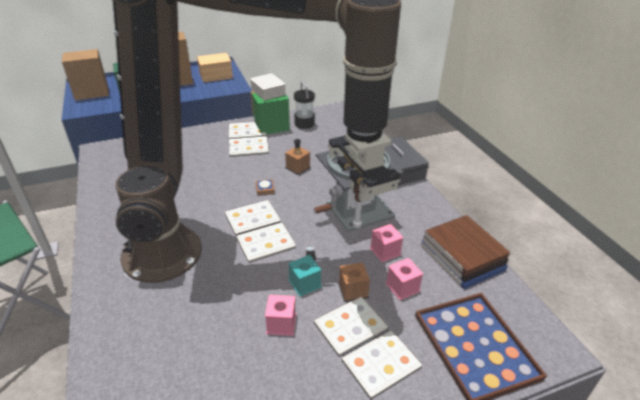

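```bash
python3 -m handwheel '[[0.7,1.8,0,0],[1.4,3.7,0,0],[1.4,3.7,0,0],[1.4,3.7,0,0],[1.4,3.7,0,0],[1.4,3.7,0,0],[1.4,3.7,0,0],[1.4,3.7,0,0],[1.4,3.7,0,0],[1.4,3.7,0,0],[0.8,2,0,0],[0,0,0,0],[0,0,0,0]]'
python3 -c "
from h import *
cam('side','side10');cam('wrist','wrist10')
f=load('side10')
s=arm.get_state();print({k:np.round(s[k],4).tolist() for k in('eef_pos','force','moment','width')})
p=s['eef_pos'];print(proj(f,[p[0],p[1],p[2]-.272]),proj(f,[.6199,.0415,.205]))
cv2.imwrite('pics/c10.png',cv2.resize(f['image'][100:200,290:420,::-1],(780,600),interpolation=2))
"
```

```text
t: 24.1
eef_pos: [0.6205, 0.0409, 0.512]
ee_rot: [-3.141, -0.002, -3.067]
force: [0.1, 0.0, -0.8]
width: 0.0224
{'eef_pos': [0.6202, 0.0399, 0.5128], 'force': [-0.0541, 0.2989, -0.6632], 'moment': [0.0678, -0.1808, -0.0171], 'width': 0.022}
(np.float64(350.12568870145174), np.float64(140.8953939302532)) (np.float64(349.3066759899316), np.float64(150.36247800537802))
```

View pics/c10.png

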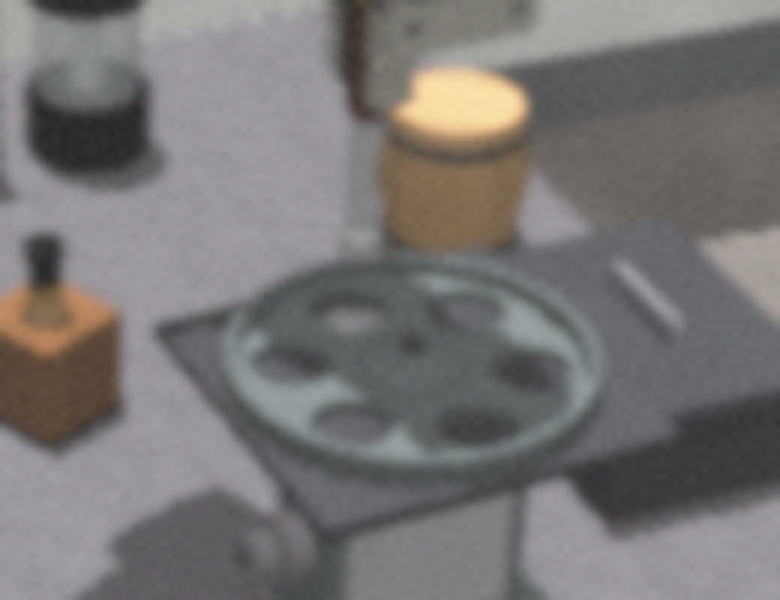

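View pics/wrist10.png

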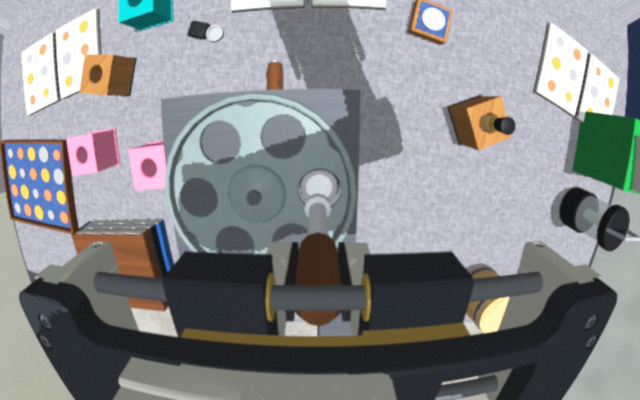

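```bash
python3 -m handwheel '[[0,0,-1,0],[0,0,-2,0],[0,0,-1.5,0],[0,0,-0.8,0],[0,0,-0.5,0],[0,0,-0.5,0],[0,0,-0.5,0],[0,0,-0.5,0],[0,0,0,0]]'
```

```text
t: 25.1
eef_pos: [0.6205, 0.0408, 0.4397]
ee_rot: [3.141, 0.0, -3.068]
force: [0.3, -0.4, -0.7]
width: 0.022
```

```bash
python3 -c "
from h import *
cam('side','side11');cam('wrist','wrist11')
f=load('side11');g=load('wrist11')
a=cv2.resize(f['image'][100:200,290:420,::-1],(390,300),interpolation=2)
b=cv2.resize(g['image'][130:330,190:450,::-1],(390,300),interpolation=2)
cv2.imwrite('pics/c11.png',np.hstack([a,b]))
s=arm.get_state();print({k:np.round(s[k],4).tolist() for k in('eef_pos','force','moment','width')})
"
python3 -m handwheel '[[0,0,-0.4,0]]'
```

```text
{'eef_pos': [0.6204, 0.0409, 0.4397], 'force': [0.5922, -0.2469, -1.0602], 'moment': [0.038, -0.1406, 0.0234], 'width': 0.0223}
t: 25.3
eef_pos: [0.6205, 0.0409, 0.4367]
ee_rot: [3.141, 0.001, -3.068]
force: [-1.5, 0.1, 3.4]
width: 0.0221
```

View pics/c11.png

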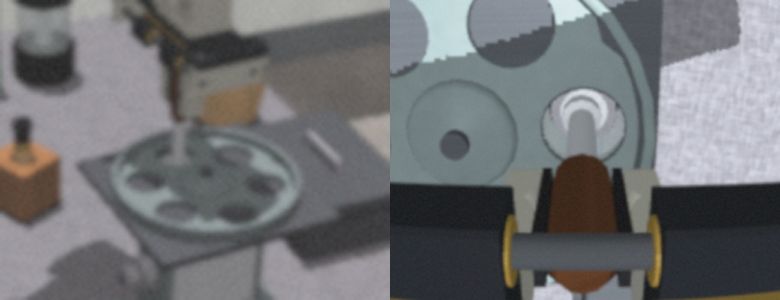

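```bash
python3 -m handwheel '[[0,0,-0.5,0],[0,0,-0.5,0],[0,0,-0.5,0],[0,0,-0.4,0],[0,0,-0.2,0],[0,0,-0.1,0]]'
```

```text
t: 25.9
eef_pos: [0.6205, 0.0408, 0.4139]
ee_rot: [3.141, -0.0, -3.068]
force: [-1.4, 1.7, 2.4]
width: 0.0221
```

```bash
python3 -m handwheel '[[0,0,-0.1,0],[0,0,-0.1,0]]'
python3 -m handwheel '[[0,0,-0.1,0],[0,0,0,0]]'
```

```text
t: 26.1
eef_pos: [0.6206, 0.0408, 0.4129]
ee_rot: [-3.142, 0.001, -3.068]
force: [-2.4, 2.9, 10.5]
width: 0.0223
t: 26.3
eef_pos: [0.6205, 0.0408, 0.4129]
ee_rot: [3.142, 0.002, -3.067]
force: [-2.9, 1.3, 10.2]
width: 0.0224
```

```bash
python3 -m handwheel '[[0,0,-0.1,0],[0,0,0,0]]'
python3 -m handwheel '[[0,0,-0.1,0],[0,0,0,0],[0,0,0,0]]'
```

```text
t: 26.5
eef_pos: [0.6205, 0.0407, 0.4128]
ee_rot: [-3.142, 0.003, -3.067]
force: [-3.4, 2.6, 14.6]
width: 0.0221
t: 26.8
eef_pos: [0.6206, 0.0407, 0.4127]
ee_rot: [-3.141, 0.004, -3.067]
force: [-4.1, 2.4, 18.5]
width: 0.0224
```

```bash
python3 -m handwheel '[[0,0,1,0],[0,0,3,0],[0,0,4,0],[0,0,2.5,0],[-0.7,-1.8,0,0],[-1.4,-3.7,0,0],[-1.4,-3.7,0,0],[-1.4,-3.7,0,0],[-1.4,-3.7,0,0],[-1.4,-3.7,0,0],[-1.4,-3.7,0,0],[-1.4,-3.7,0,0],[-1.4,-3.7,0,0],[-1.4,-3.7,0,0],[-0.7,-2,0,0],[0,0,0,0]]'
python3 -m handwheel '[[0,0,-4,0],[0,0,-4,0],[0,0,-4,0],[0,0,-2,0],[0,0,0,0],[0,0,0,0]]'
python3 -c "
from h import *
f=cam('side','side12');g=cam('wrist','wrist12');t=cam('top','top12')
a=cv2.resize(f['image'][220:310,300:417,::-1],(390,300),interpolation=2)
b=cv2.resize(g['image'][130:330,190:450,::-1],(390,300),interpolation=2)
c=cv2.resize(t['image'][80:230,260:455,::-1],(390,300),interpolation=2)
cv2.imwrite('pics/c12.png',np.vstack([np.hstack([a,b]),np.hstack([c,c])]))
s=arm.get_state();p=s['eef_pos'];print({k:np.round(s[k],4).tolist() for k in('eef_pos','force','moment','width')})
print(proj(f,[p[0],p[1],p[2]-.272]),proj(f,[.4823,-.33,.07]))
P=pts(f);z=P[...,2];m=np.zeros(z.shape,bool);m[225:275,330:375]=1
for a in np.arange(.09,.22,.01):
    k=P[m&(z>a)&(z<a+.01)]
    if len(k):print(round(a,2),len(k),np.median(k,0).round(4))
"
```

```text
t: 28.4
eef_pos: [0.4787, -0.3328, 0.5126]
ee_rot: [3.141, -0.003, -3.071]
force: [-0.3, 0.2, -1.6]
width: 0.022
t: 29.0
eef_pos: [0.4805, -0.3302, 0.3744]
ee_rot: [-3.141, -0.001, -3.067]
force: [1.1, 0.2, -1.0]
width: 0.0222
{'eef_pos': [0.4808, -0.3304, 0.3759], 'force': [0.2903, -0.4709, -0.587], 'moment': [0.0911, -0.1762, 0.0019], 'width': 0.0224}
(np.float64(355.04066932638466), np.float64(263.7019625105653)) (np.float64(354.8034064403303), np.float64(272.3602671942356))
0.1 14 [ 0.4741 -0.3378  0.1061]
0.11 34 [ 0.477  -0.3366  0.116 ]
0.12 10 [ 0.4759 -0.3353  0.1246]
0.13 15 [ 0.4761 -0.3341  0.1327]
0.14 18 [ 0.4757 -0.3353  0.1429]
0.15 15 [ 0.4776 -0.3363  0.1544]
0.16 15 [ 0.4773 -0.3342  0.1636]
0.17 14 [ 0.4761 -0.3355  0.1739]
0.18 8 [ 0.473  -0.3365  0.1877]
0.19 20 [ 0.4711 -0.3346  0.1968]
0.2 33 [ 0.471  -0.3347  0.2062]
0.21 34 [ 0.4708 -0.3386  0.215 ]
```

View pics/c12.png

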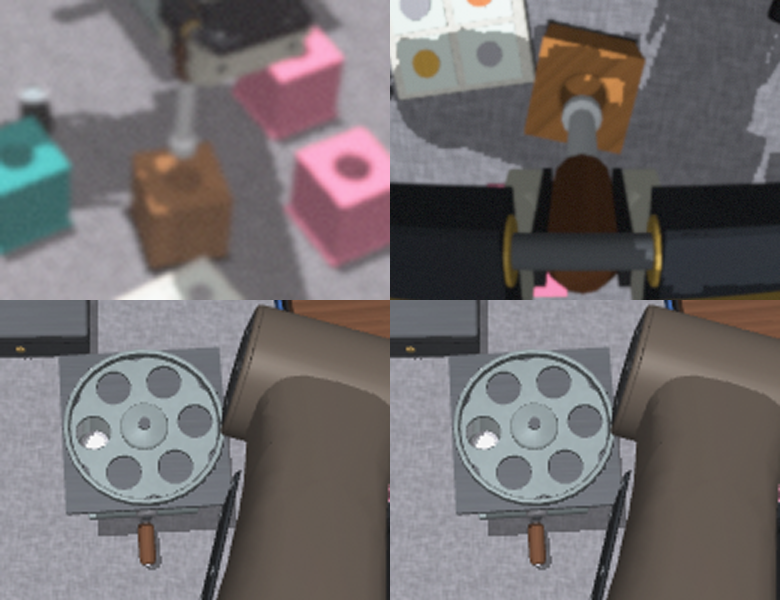

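```bash
python3 -m handwheel '[[0.05,0,-1,0],[0,0,-1.5,0],[0,0,-1.5,0],[0,0,-1,0]]'
python3 -m handwheel '[[0,0,-1,0],[0,0,-1,0],[0,0,-1,0],[0,0,-0.6,0],[0,0,-0.2,0],[0,0,0,0]]'
```

```text
t: 29.55
eef_pos: [0.4807, -0.3301, 0.3233]
ee_rot: [3.141, -0.0, -3.068]
force: [-0.6, -0.1, -1.0]
width: 0.0221
t: 30.15
eef_pos: [0.481, -0.3303, 0.287]
ee_rot: [-3.141, 0.0, -3.067]
force: [-2.0, 1.7, 5.8]
width: 0.022
```

```bash
python3 -m handwheel '[[0,0,0.03,0],[0,0,0,0],[0,0,0,0],[0,0,0,0],[0,0,0,0],[0,0,0,0],[0,0,0,0],[0,0,0,0],[0,0,0,0],[0,0,0,0],[0,0,0,0]]' 0
python3 -m handwheel '[[0,0,1,0],[0,0,2,0],[0,0,3,0],[0,0,4,0],[0,0,4,0],[-1,3,1,0],[-1,3,0,0],[-1,3,0,0],[0,3,0,0],[0,2,0,0],[0,0,0,0],[0,0,0,0]]'
python3 -c "
from h import *
f=cam('side','side13');t=cam('top','top13');g=cam('wrist','wrist13')
a=cv2.resize(f['image'][220:310,300:417,::-1],(390,300),interpolation=2)
b=cv2.resize(t['image'][180:240,400:478,::-1],(390,300),interpolation=2)
c=cv2.resize(t['image'][80:230,260:455,::-1],(390,300),interpolation=2)
d=cv2.resize(g['image'][:,:,::-1],(390,300),interpolation=2)
cv2.imwrite('pics/c13.png',np.vstack([np.hstack([a,b]),np.hstack([c,d])]))
P=pts(t);z=P[...,2];m=np.zeros(z.shape,bool);m[130:165,290:325]=1
q=P[m&(z<.18)&(z>.1)];print(len(q),q.mean(0),np.percentile(q[:,2],[2,10,50,90]))
m[:]=0;m[190:235,420:470]=1
q=P[m&(z>.155)&(z<.17)];print('rod top',len(q),q.mean(0),q[:,2].max())
"
```

```text
t: 31.25
eef_pos: [0.4809, -0.3303, 0.2866]
ee_rot: [-3.142, 0.0, -3.068]
force: [0.4, -0.4, 0.4]
width: 0.0876
t: 32.45
eef_pos: [0.4509, -0.19, 0.4374]
ee_rot: [-3.141, 0.001, -3.066]
force: [1.0, -0.6, -0.3]
width: 0.0874<string>:10: RuntimeWarning: Mean of empty slice.
  ret = um.true_divide(
Traceback (most recent call last):
IndexError: index -1 is out of bounds for axis 0 with size 0
```

View pics/c13.png

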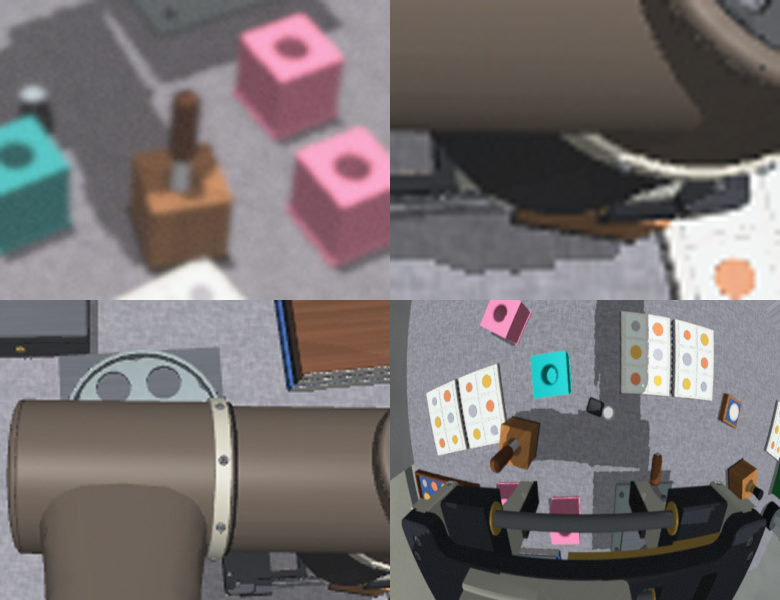

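Run:
```python
from h import *
f=load('top12')
P=pts(f);z=P[...,2];m=np.zeros(z.shape,bool);m[130:165,290:325]=1
q=P[m&(z<.175)&(z>.1)];print(len(q),q.mean(0),np.percentile(q[:,2],[2,10,50,90]))
f=load('side13');P=pts(f);z=P[...,2];m[:]=0;m[235:295,335:375]=1
for a in np.arange(.08,.17,.02):
    k=P[m&(z>a)&(z<a+.02)]
    if len(k):print(round(a,2),len(k),np.median(k,0).round(4))
k=P[m&(z<.2)];print(k[:,2].max())
s=load('side0');Q=pts(s)
print(Q[m&(Q[...,2]<.2)][:,2].max())
```

```text
181 [0.63196195 0.04328798 0.1470426 ] [0.13245231 0.13875406 0.14242612 0.16523262]
0.08 22 [ 0.4774 -0.3349  0.0878]
0.1 52 [ 0.4746 -0.338   0.1103]
0.12 45 [ 0.4757 -0.339   0.131 ]
0.14 65 [ 0.4773 -0.3366  0.1543]
0.16 13 [ 0.4795 -0.3358  0.1614]
0.16231358484200079
0.1632137519328846
```

```bash
python3 -c "
from station import arm
print(arm.job_done())"
```

```text
the job is handed in; nothing more can be done
None
```

The job is done and handed in at about 32.6 s of the 72 s allowed; handing in gives no verdict.

- **Coins:** I held the outer end of the crank grip with the hand upright, because the moves cannot lean it, and with the camera facing away from the counter. I turned the crank three times clockwise. All three coins dropped, and the crank now hangs straight down.
- **Tamping:** I took the rod from the right-hand wooden block and pushed the coins down until they stopped. The tool stopped going down as the push rose from 10 N to about 18 N. The top coin then read about 142 mm above the table in the camera depth, against 141 mm expected for coins on the tube's bottom.
- **Rod:** I stood it back in its stand, lowering it until it met the floor. In the side view it is upright, with its top at the same height as at the start, to within about 1 mm.
- **Other things:** The hand was clear and touching nothing when I handed in. I saw no sign that the brush, loupe or capsule box had moved, but I checked those only by eye in the pictures.

One last check failed: the arm blocked the final top picture, so the coin depth comes from the top picture taken after tamping, before the rod went back into its stand.

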